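# Free the solvent bottle from its travel lock, open the safety cap and hold it

### The arm

A 6-joint arm with a two-finger parallel gripper is mounted at the origin on a cart in front of the work surface, level with it; the furniture and walls round the work are solid. World frame = base frame: x ahead of the robot, y to its left, z up, the work surface at z = 0. Lengths are in mm, angles in rad, forces in N, time in s.
With the tool pointing down it reaches from about 350 to 775 mm from the base axis. Payload 7.3 kg.
Tool frame: the origin (TCP) lies midway between the tips of the shut fingers; the grasp point (between the pads) lies 19 mm behind it (grasp_offset is the z of the grasp point in the tool frame, in mm); z points along the fingers, y is the direction in which the jaws open and shut (so a half turn about z gives the same grasp; the last joint's range is limited). The gripper opens to 92 mm and grips with 3 to 60 N. Pads are 19 mm wide; open, the fingers measure 130 mm over their backs; the gripper's body (75 mm by 190 mm) begins 47 mm behind the grasp point.
Start: joints at [-1.441, 0.342, 1.524, -0, 1.275, -0.146], TCP at [142.988, -505.172, 226.741] pointing down, gripper open.
Joint ranges: [-2.53, 2.53], [-0.77, 2.02], [0.04, 2.7], [-1, 4.14], [0.28, 2.66], [-3.11, 3.11]. Speed limits (rad/s): [2.57, 2.57, 3.14, 3.14, 3.14, 3.14].

### API

Orientations are given as [roll, pitch, yaw] about the fixed x, y, z axes, in that order (R = Rz(yaw) Ry(pitch) Rx(roll)).
In Python, from plant import get_obs, capture, camera_model, close_job, boxes_of, regions_of, place_of, grasp_offset gives the robot as it stands. The module is installed in compiled form; this text tells all that it offers.
- The arm moves only by the tool send_rows, never from a script. Its argument "targets" is a list that holds one entry, the list of rows, each a list of 7 numbers: the turn, a rotation vector about the tool's x, y, z in degrees, then the shift along the tool's x, y, z in mm, then the closure, from -1 (fully open) to 1 (shut). A call has 1 to 5 rows; each row is the pose to reach, as a shift and turn from the pose commanded when the call began, along the tool's axes at that moment; what a row does not reach only later rows make up. A row lasts 1/12 s, in which the tool goes at most 41.7 mm and 7.16 degrees, less where a joint would pass 70% of its speed; a pose out of reach is approached as far as the arm can. A call with a gripper value outside its range is refused whole. The fingers move at their own pace and stop on an object; the grip force is fixed at half the most. Time passes only in rows, so rows that repeat a pose let the fingers close. It gives the time, the measured TCP pose, the force and the opening at its end, in the units of the state.
- get_obs(): the state, without advancing time (a new reading comes with each control period).
- capture(name): name is "scene" or "top" or "wrist"; returns the picture (420x560x3 uint8, red, green, blue); there is no depth.
- camera_model(name): a dict with "K" (3x3 intrinsics, pixels), "world_to_cam" (4x4, takes a point from world to camera coordinates). Camera axes: x right, y up, looking along -z (the intrinsics and any distortion apply to the point x, -y, -z); pixel columns grow to the right and rows downward; lengths in mm; the calibration is good to about 2 mm. A picture is of the moment at which its call begins: read the wrist's pose just before it. camera_model takes no time and is no camera call; for the wrist camera it gives the pose at the moment of the call.
- close_job(): hands the job in, once; it reports no verdict.
Trained networks look in the newest picture that a camera, given by its name, has taken for a name from the list of things; names that differ only in an ending like _2 or _b are one class to them, and where a whole thing is asked for, a point or a joint stands for the part that bears it (a point fixed in the world has none). Each returns a list of dicts, best first, with "conf" (0 to 1); they miss things now and then, are a little off and sometimes report something else, mostly with a low value. They report only what shows in the picture. A call takes as long as a camera call. They do not tell look-alikes from the thing itself.
- boxes_of(label, camera): "location" ([row, column] in pixels, amid what is visible of it).
- regions_of(label, camera): "region" (420x560 bool, what is visible of it) and "location" ([row, column] in pixels, amid what is visible of it).
- place_of(label, camera): "location" ([row, column] in pixels: a listed point, or the origin of a listed thing).
The state is a dict: "time": time; "joint_positions": joint angles; "dq": joint speeds; "tau": joint torques, N m; "tool_pos": TCP position; "tcp_rot": TCP orientation; "contact_force": force on the tool from outside, world axes, zero at the start; "moment": the same for the moment, N m; "grip_width": finger opening in mm.
Only numpy, scipy, OpenCV 4.12 (cv2) and the standard library are available. Lean on these libraries where they do the work, as an engineer would, in place of code of your own. Each camera call takes 0.05 s, during which the arm holds its last target.

### The job

A colleague is about to dip a brush into the amber solvent bottle to loosen old glue from a sherd. The lab has just been moved, so first slide the red knob of the travel lock all the way to its open end stop, clear of the bottle; then press the white safety cap down, twist it counter-clockwise and lift it off, leaving the bottle standing in its pocket and everything else on the bench where it is. Finish while still holding the cap, upright and still, about 5 cm clear above the open mouth and straight over it, so that drips fall back in.

Things in the scene. Friction and masses are not known exactly. Their poses are not given: they have to be found in the camera images.
- rack: Grey rack screwed to the bench, base 118 x 242 x 8 mm. Origin: on the bench under the base; x away from the robot, y to the left along the rack, z up (yaw within 0.35 rad). Square bottle pocket (inside 65 mm, walls up to 63 mm high) centred at y = -60 mm; white block with fixed sample vials (to 75 mm high) in the +y half; guide rail (top at 81 mm) along y at x = +58 mm.
- travel_lock (a joint): Travel of the travel lock along the rack's +y, in m: 0 = rubber pad straight over the bottle cap (locked; it starts within 20 mm of this), 0.115 = open end stop, clear of the bottle. It stays where it is left; about 2 N of friction plus 4 N per m/s.
- lock_knob (a point): Centre of the travel lock's red round knob: diameter 28 mm, vertical, reaching 9 mm below and 12 mm above this point. 17 mm below it is the top of a steel arm, 22 mm wide in y, 7 mm thick, which runs in the rack's x from an upright 32 mm behind the knob to 37 mm in front of it. A rubber pad under the arm, 33 mm in front of the knob, hangs 5 mm over the cap while locked.
- bottle: Amber square bottle, 62 x 62 mm, 0.3 to 0.65 kg, loose in the rack's pocket with 1.5 mm play all round, which keeps it from turning. Origin: centre of its underside; z up. Seated, its underside is 8 mm above the rack's origin. Square part up to 90 mm, shoulder tapering to 106 mm, round neck of 31 mm diameter up to 140 mm with three hooked lugs.
- mouth (a point): Centre of the bottle's open mouth (22 mm bore), on the rim, 140 mm above the bottle's underside.
- cap: White ribbed safety cap, diameter 50 mm, 34 mm high, 45 g. Origin: centre of its lower edge; z up. Closed, its lower edge is 119 mm above the bottle's underside. To open: press it down 5 to 6 mm (past 4.2 mm the teeth clear; it bottoms at 7 mm), turn it 45 to 75 degrees counter-clockwise from above while pressed (free from 38 to 85), then lift straight up. Pulled while locked, it lifts the bottle.
- cap_top (a point): Centre of the cap's top face, 34 mm above its lower edge and 153 mm above the bottle's underside when closed. The cap's sides are upright and can be gripped across 50 mm in any direction. A sprung disc inside pushes the cap up with about 6 N when closed, 0.9 N more per mm pressed, about 12 N at the bottom. Two orange arrows on the top show the opening direction.
- dropper: Small brown dropper bottle with black bulb, 34 mm diameter, 102 mm high, bystander. Origin: centre of its underside.
- petri_b: Clear petri dish with fragments, 66 mm diameter, 13 mm high, bystander. Origin: centre of its underside.
- sherd_glazed: Blue and white glazed sherd, 28 x 36 x 7 mm, bystander. Origin: underside centre.
Mind the look-alikes: they are no part of the job. What is meant by the cap is not brown or turquoise, and is the smaller of those in its own colour.

How it is judged:
By the outcome, as a careful person would: the job done as asked, in the order asked, and still so for the second after the job is handed in, while the arm keeps its last pose, push and grip.
It also fails if it takes over 54 s, if anything falls off the work surface, if the arm or the gripper's body presses on something with over 40 N, if the wrist force passes 120 N, or if a joint passes its speed limit or range.

## Working session

There is one attempt and no reset: what is moved stays moved. The work goes in short steps, Python scripts to look and compute and a tool call to move; the robot and the scene stay as the last step left them, time stands still between calls to the robot, and variables do not carry over. Pictures are saved under pics/ and viewed, and the job is handed in when it is done.

Besides the shell and the picture viewer there is one more tool, called after "Call:" as a command line: name --argument value ..., lists and objects as JSON in quotes. send_rows: Moves the arm, as the interface text tells. Its arguments: {"type":"object","properties":{"targets":{"type":"array","items":{"type":"array","items":{"type":"array","items":{"type":"number"}}}}},"required":["targets"]}

```bash
ls; mkdir -p pics
python3 - <<'E'
from plant import *
import cv2
print(get_obs()); print(grasp_offset)
for n in ("scene","top","wrist"):
    im=capture(n); cv2.imwrite(f"pics/{n}0.png",im[:,:,::-1])
    m=camera_model(n); print(n,m)
    for l in ("cap_top","lock_knob","rack","mouth","bottle","dropper","petri_b","sherd_glazed"):
        try: print(l,[(d['location'],round(d['conf'],2)) for d in place_of(l,n)][:4])
        except Exception as e: print(l,e)
print(get_obs()['time'])
E
```

```text
pics
{'time': 0.0, 'joint_positions': array([-1.44100540e+00,  3.42750640e-01,  1.52500859e+00, -5.27486914e-06,
        1.27539579e+00, -1.46016262e-01]), 'dq': array([-3.93477989e-04, -9.06226549e-04,  1.25369979e-03,  6.90302773e-05,
       -8.14449124e-04,  1.16663150e-03]), 'tau': array([-4.32506258e-04, -4.31241131e+01, -2.44222981e+01,  7.19081727e-02,
        5.57168364e-02, -1.50578148e-04]), 'tool_pos': array([ 142.9288845 , -504.7509209 ,  226.03341357]), 'tcp_rot': array([-3.14004617e+00, -2.22331512e-04,  2.75808555e-01]), 'contact_force': array([ 0.30982516, -0.27249823,  0.97261183]), 'moment': array([ 0.01907836, -0.01922013, -0.0197116 ]), 'grip_width': 91.7294651108073}
-18.8
scene {'K': array([[481.71617138,   0.        , 283.82337023],
       [  0.        , 481.71617138, 207.08444239],
       [  0.        ,   0.        ,   1.        ]]), 'world_to_cam': array([[-9.17463190e-01,  3.97106349e-01,  2.38294518e-02,
         5.74831646e+02],
       [-2.23897039e-01, -5.64941861e-01,  7.94173035e-01,
        -7.36831814e+01],
       [ 3.28833409e-01,  7.23289182e-01,  6
[... 1218 characters left out ...]
7], 0.64)]
petri_b [([223.1, 391.0], 0.63)]
sherd_glazed [([174.6, 238.6], 0.55)]
wrist {'K': array([[301.15905116,   0.        , 279.50231713],
       [  0.        , 301.15905116, 205.80782013],
       [  0.        ,   0.        ,   1.        ]]), 'world_to_cam': array([[ 2.71003605e-01, -9.62577951e-01, -8.57510602e-04,
        -5.26058150e+02],
       [ 9.22815704e-01,  2.60062160e-01, -2.84216203e-01,
         3.60387954e+01],
       [ 2.73803256e-01,  7.62322913e-02,  9.58759832e-01,
        -3.91406342e+02],
       [ 0.00000000e+00,  0.00000000e+00,  0.00000000e+00,
         1.00000000e+00]])}
cap_top []
lock_knob []
rack []
mouth []
bottle []
dropper []
petri_b []
sherd_glazed []
1.35
```

View pics/scene0.png

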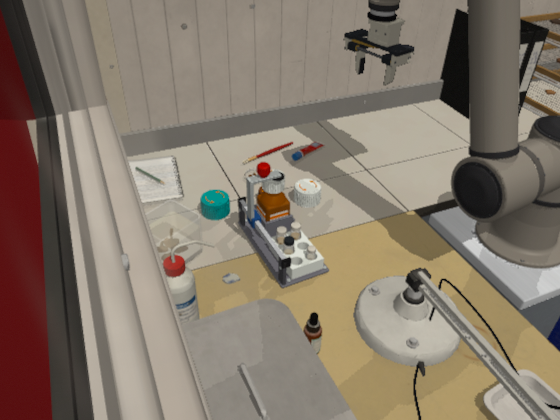

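View pics/top0.png

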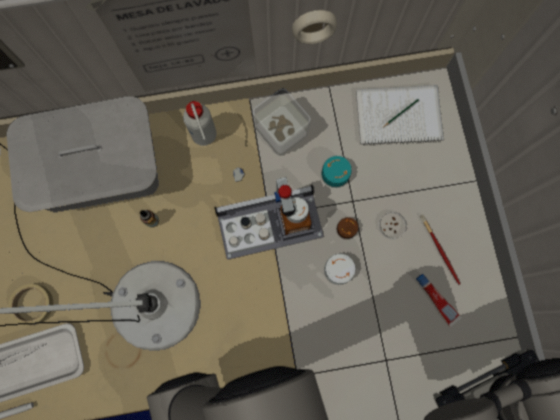

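Candidates for the cap, in the top view: a white cap on the amber bottle in the rack (210,297), a larger white loose cap with orange arrows (269,339), a turquoise one (171,337) and a brown one (227,347). By the description I choose (210,297). In the scene view the knob is at (169,264) and the cap on the bottle at about (180,273). Next I check the choice in a close crop and triangulate.

```bash
cat > h.py <<'E'
import numpy as np, cv2
from plant import *
from scipy.spatial.transform import Rotation as R
from scipy.optimize import least_squares
def proj(m,P):
    P=np.atleast_2d(P); c=P@m['world_to_cam'][:3,:3].T+m['world_to_cam'][:3,3]
    q=np.c_[c[:,0],-c[:,1],-c[:,2]]@m['K'].T
    return (q[:,:2]/q[:,2:])[:,::-1]   # row,col
def ray(m,rc):
    W=m['world_to_cam']; d=np.linalg.inv(m['K'])@[rc[1],rc[0],1]
    d=W[:3,:3].T@[d[0],-d[1],-d[2]]; o=-W[:3,:3].T@W[:3,3]
    return o,d
def atz(m,rc,z):
    o,d=ray(m,rc); return o+d*(z-o[2])/d[2]
def tri(l):
    A=[];b=[]
    for m,rc in l:
        o,d=ray(m,rc); d/=np.linalg.norm(d); M=np.eye(3)-np.outer(d,d); A.append(M);b.append(M@o)
    return np.linalg.lstsq(np.vstack(A),np.hstack(b),rcond=None)[0]
def crop(im,r0,r1,c0,c1,k,name):
    cv2.imwrite('pics/'+name,cv2.resize(im[r0:r1,c0:c1,::-1],None,fx=k,fy=k,interpolation=cv2.INTER_CUBIC))
def pl(l,n): return [(np.round(d['location'],1).tolist(),round(d['conf'],2)) for d in place_of(l,n)]
E
python3 - <<'E'
from h import *
t=cv2.imread('pics/top0.png')[:,:,::-1]; s=cv2.imread('pics/scene0.png')[:,:,::-1]
crop(t,165,275,205,365,5,'topc.png'); crop(s,150,290,200,360,4,'scenec.png')
mt,ms=camera_model('top'),camera_model('scene')
k=tri([(mt,(190.5,281.9)),(ms,(169.8,265.4))]);print('knob',k,proj(mt,k),proj(ms,k))
c=tri([(mt,(210.4,294.3)),(ms,(172.5,272.4))]);print('cap',c,proj(mt,c),proj(ms,c))
print('cap z161',atz(mt,(210.4,294.3),161),atz(ms,(172.5,272.4),161))
print('rack',atz(mt,(226.2,268.9),0),atz(ms,(242.3,280.6),0))
E
```

```text
knob [ 582.18442265 -219.73292228  200.76794662] [[191.86719967 281.38375252]] [[169.37441142 264.02018073]]
cap [ 548.95655555 -243.53582255  169.11976502] [[208.70373241 294.94580999]] [[172.97745276 274.0872115 ]]
cap z161 [ 547.29926022 -242.10202043  161.        ] [ 546.93494277 -258.06114054  161.        ]
rack [ 553.56476841 -185.05808287    0.        ] [ 547.97500071 -200.65930643    0.        ]
```

View pics/topc.png

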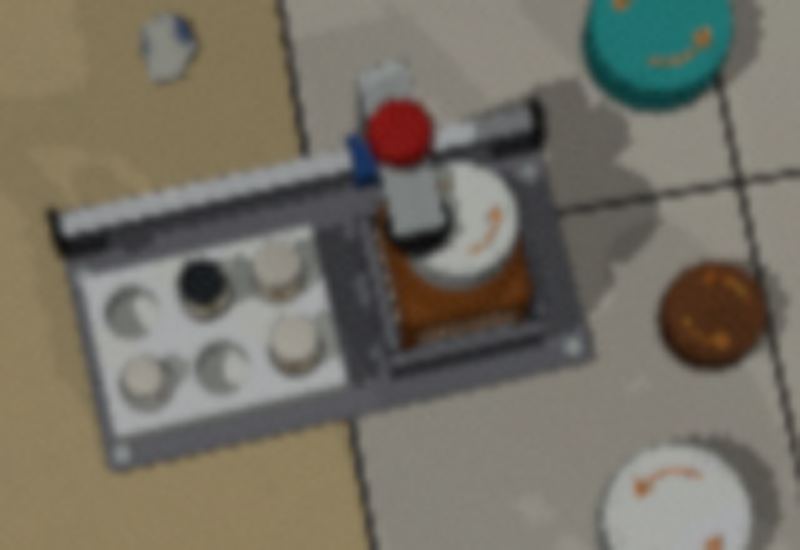

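View pics/scenec.png

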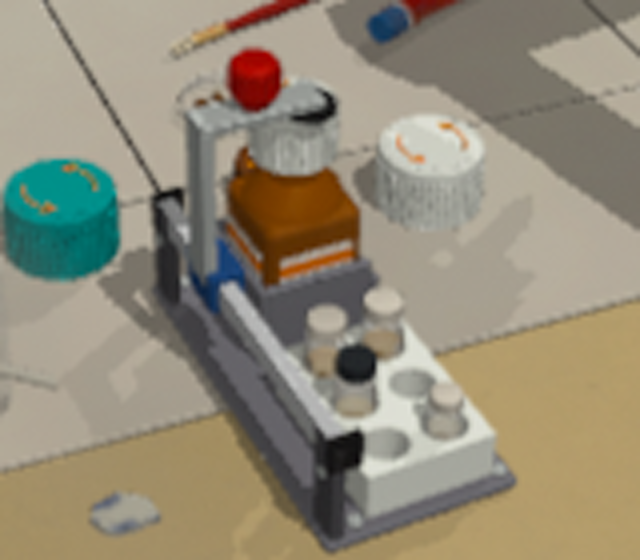

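The top crop shows the white capped amber bottle in the rack's right half. The lock arm with the red knob at (191,285) reaches over the cap. The other caps lie loose on the bench and are larger or another colour. Next I fit the rack pose from its corners.

Run:
```python
from h import *
mt,ms=camera_model('top'),camera_model('scene')
def T(x,y): return (165+y/5,205+x/5)
def S(x,y): return (150+y/4,200+x/4)
obs=[(mt,T(115,468),(-59,121,4)),(mt,T(592,355),(-59,-121,4)),(ms,S(515,480),(-59,121,4)),(ms,S(330,549),(59,121,2))]
def res(p,full=False):
    c,s=np.cos(p[2]),np.sin(p[2]); o=[]
    for m,rc,(x,y,z) in obs: o.append(proj(m,[p[0]+c*x-s*y,p[1]+s*x+c*y,z])[0]-np.array(rc))
    # knob: top centre in top, centre in scene; knob at rack (kx,ky,kz)
    kx,ky,kz=p[3:]; P=np.array([p[0]+c*kx-s*ky,p[1]+s*kx+c*ky,kz])
    o.append(proj(mt,P+[0,0,10])[0]-np.array(T(401,132))); o.append(proj(ms,P)[0]-np.array(S(254,80)))
    return np.ravel(o)
r=least_squares(res,[550,-190,0.1,33,-60,200]);p=r.x;print(p.round(3));print(r.fun.round(1))
c,s=np.cos(p[2]),np.sin(p[2])
f=lambda x,y:(p[0]+c*x-s*y,p[1]+s*x+c*y)
print('knob',f(p[3],p[4]),'cap',f(0,-60))
C=np.array([*f(0,-60),161.]);print(proj(mt,C),proj(ms,C))
o=get_obs();print(o['tool_pos'],o['tcp_rot'],o['time'])
m=camera_model('wrist');W=m['world_to_cam'];print('wristcam pos',-W[:3,:3].T@W[:3,3])
```

```text
[ 5.55607e+02 -1.88937e+02  7.90000e-02  2.19310e+01 -4.03150e+01
  1.94306e+02]
[ 1.6 -0.4 -0.2  1.  -0.1  0.   1.1 -1.2  0.1 -0.  -0.  -0.1]
knob (np.float64(580.6653832962038), np.float64(-227.3861546115109)) cap (np.float64(560.3634749621738), np.float64(-248.74809899861964))
[[204.05389609 296.27343459]] [[175.86658734 268.39363579]]
[ 143.01148924 -505.14125795  226.72105182] [ 3.14155576e+00 -3.23816228e-05  2.75814262e-01] 1.35
wristcam pos [ 216.47525928 -485.90903286  385.04777019]
```

Call:
send_rows --targets '[[[0,0,11.2,413,-185,-104,-1],[0,0,11.2,413,-185,-104,-1],[0,0,11.2,413,-185,-104,-1],[0,0,11.2,413,-185,-104,-1],[0,0,11.2,413,-185,-104,-1]]]'

```text
time: 1.77
tool_pos: [298.1, -374.8, 273.5]
tcp_rot: [3.141, -0.0, 0.08]
contact_force: [0.9, -1.3, 0.7]
grip_width: 91.5
```

```bash
cat >> h.py <<'E'
def goto(pos,yaw,o=None):
    """rows numbers for world TCP target with tool down"""
    o=o or get_obs(); r0=R.from_euler('xyz',o['tcp_rot']); r1=R.from_euler('xyz',[np.pi,0,yaw])
    return np.round(np.r_[(r0.inv()*r1).as_rotvec(degrees=True), r0.inv().apply(np.array(pos)-o['tool_pos'])],1)
E
python3 -c "
from h import *
o=get_obs();print(o['time'],o['tool_pos'],o['tcp_rot'],goto([490,-215,330],.08))"
```

```text
1.7667 [ 298.13965097 -374.84013254  273.4766395 ] [ 3.14128912e+00 -1.96902528e-04  7.96060579e-02] [   0.    -0.    -0.   204.  -144.1  -56.5]
```

Call:
send_rows --targets '[[[0,0,0,204,-144,-56,-1],[0,0,0,204,-144,-56,-1],[0,0,0,204,-144,-56,-1],[0,0,0,204,-144,-56,-1],[0,0,0,204,-144,-56,-1]]]'

```text
time: 2.18
tool_pos: [454.5, -244.4, 319.2]
tcp_rot: [3.141, -0.0, 0.08]
contact_force: [1.2, -1.5, 0.7]
grip_width: 91.9
```

Call:
send_rows --targets '[[[0,0,0,37,-27,-9,-1],[0,0,0,37,-27,-9,-1],[0,0,0,37,-27,-9,-1]]]'

```text
time: 2.43
tool_pos: [489.5, -214.4, 327.6]
tcp_rot: [3.141, -0.001, 0.085]
contact_force: [0.0, -0.1, -0.6]
grip_width: 91.8
```

Run:
```python
from h import *
im=capture('wrist'); m=camera_model('wrist'); o=get_obs(); print(o['time'],o['tool_pos'],o['tcp_rot'])
np.savez('w1.npz',K=m['K'],world_to_cam=m['world_to_cam']); cv2.imwrite('pics/w1.png',im[:,:,::-1]); print(m['world_to_cam'])
for l in ("cap_top","lock_knob","rack","bottle"): print(l,pl(l,'wrist'))
```

```text
2.4833 [ 488.21220807 -215.63129622  327.20064995] [3.14131933e+00 6.02602686e-04 8.26411174e-02]
[[ 8.11913460e-02 -9.96698341e-01 -6.17859610e-04 -2.55703284e+02]
 [ 9.55350675e-01  7.79998218e-02 -2.84993185e-01 -3.84413238e+02]
 [ 2.84100428e-01  2.25487077e-02  9.58529344e-01 -6.20915084e+02]
 [ 0.00000000e+00  0.00000000e+00  0.00000000e+00  1.00000000e+00]]
cap_top [([160.7, 384.5], 0.85), ([134.0, 317.8], 0.76), ([58.5, 407.4], 0.63), ([218.3, 346.9], 0.59)]
lock_knob [([101.4, 302.0], 0.81)]
rack [([133.5, 265.6], 0.63)]
bottle []
```

View pics/w1.png

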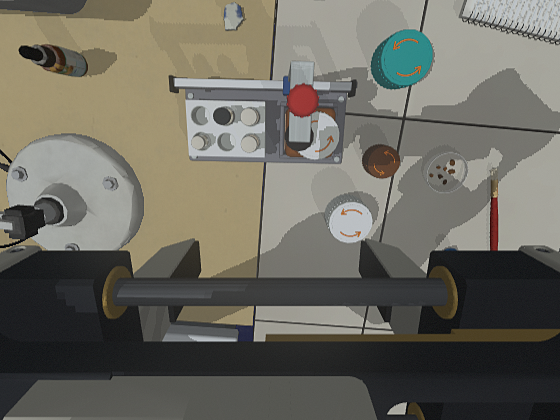

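The wrist view shows the rack at about (125,262), the red knob at (101,302), and our cap at (134,318), partly under the lock arm. The loose white cap is at (220,350). Now a crop for accuracy.

Run:
```python
from h import *
im=cv2.imread('pics/w1.png')[:,:,::-1]; crop(im,55,175,165,365,4,'w1c.png')
```

```text
(no output)
```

View pics/w1c.png

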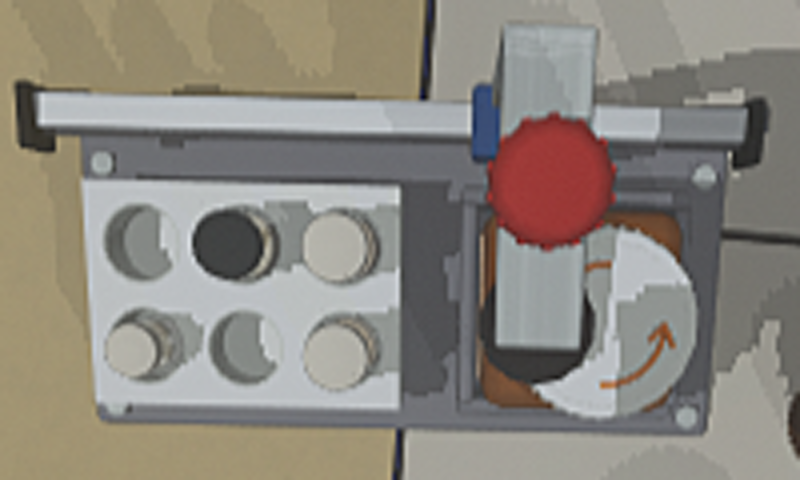

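```bash
cat > fit.py <<'E'
from h import *
mt,ms=camera_model('top'),camera_model('scene'); mw=dict(np.load('w1.npz'))
T=lambda x,y:(165+y/5,205+x/5)
S=lambda x,y:(150+y/4,200+x/4)
Wp=lambda x,y:(55+y/4,165+x/4)
obs=[(mt,T(115,468),(-59,121,4)),(mt,T(592,355),(-59,-121,4)),(ms,S(515,480),(-59,121,4)),(ms,S(330,549),(59,121,2)),
(mw,Wp(99,419),(-59,121,6)),(mw,Wp(706,432),(-59,-121,6)),(mw,Wp(602,322),(0,-60,161))]
def res(p):
    c,s=np.cos(p[2]),np.sin(p[2]); o=[]
    g=lambda x,y,z:np.array([p[0]+c*x-s*y,p[1]+s*x+c*y,z])
    for m,rc,P in obs: o.append(proj(m,g(*P))[0]-np.array(rc))
    ky,kz=p[3:5]
    o.append(proj(mt,g(33,ky,kz+12))[0]-np.array(T(401,129))); o.append(proj(ms,g(33,ky,kz+2))[0]-np.array(S(254,80)))
    o.append(proj(mw,g(33,ky,kz+12))[0]-np.array(Wp(551,181)))
    o.append(proj(mw,g(-4,ky,kz-17))[0]-np.array(Wp(537,348)))
    return np.ravel(o)
if __name__=='__main__':
    r=least_squares(res,[550,-190,0.1,-60,195],loss='soft_l1');p=r.x;print(p.round(3));print(res(p).round(1))
    c,s=np.cos(p[2]),np.sin(p[2])
    f=lambda x,y:np.round((p[0]+c*x-s*y,p[1]+s*x+c*y),1)
    print('knob',f(33,p[3]),'cap',f(0,-60))
    cov=np.linalg.inv(r.jac.T@r.jac);print('sd',np.sqrt(np.diag(cov)).round(2))
E
python3 fit.py
```

```text
[ 5.46591e+02 -1.91112e+02  3.40000e-02 -4.02400e+01  1.91119e+02]
[ 3.2 -0.5  5.7  2.  -0.3  1.7 -0.8 -0.6  2.  -1.   5.9 -1.3 -0.4  1.1
  0.5  1.3 -0.2 -0.7 -1.6  0.2 -3.  -0.9]
knob [ 580.9 -230.2] cap [ 548.6 -251.1]
sd [0.86 1.17 0.01 1.52 2.68]
```

```bash
python3 -c "
from h import *
print(goto([581,-230,240],.063))"
```

```text
[-0.   0.   0.9 92.9 20.  87.2]
```

Call:
send_rows --targets '[[[0,0,0.9,93,20,60,-1],[0,0,0.9,93,20,87,-1],[0,0,0.9,93,20,87,-1],[0,0,0.9,93,20,87,-1],[0,0,0.9,93,20,87,-1]]]'

```text
time: 3.1
tool_pos: [581.3, -229.3, 236.7]
tcp_rot: [-3.138, 0.006, 0.063]
contact_force: [-0.8, 0.6, 0.9]
grip_width: 91.9
```

Run:
```python
from h import *
im=capture('wrist'); m=camera_model('wrist'); o=get_obs(); print(o['time'],o['tool_pos'],o['tcp_rot'])
np.savez('w2.npz',K=m['K'],world_to_cam=m['world_to_cam']); cv2.imwrite('pics/w2.png',im[:,:,::-1])
k=pl('lock_knob','wrist'); print(k)
for z in (190,196,202): print(z,[atz(m,a[0],z) for a in k])
print(proj(m,o['tool_pos']))
```

```text
3.15 [ 581.3651505  -229.52627034  239.46187098] [-3.14048149e+00  2.46449118e-03  6.33524617e-02]
[([232.3, 278.5], 0.62)]
190 [array([ 575.53201207, -230.41794176,  190.        ])]
196 [array([ 577.91569553, -230.30320857,  196.        ])]
202 [array([ 580.29937898, -230.18847537,  202.        ])]
[[254.63511392 277.13097735]]
```

View pics/w2.png

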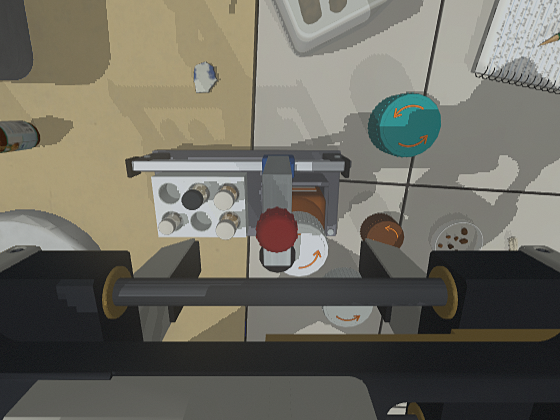

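The knob sits at (230,277), midway between the fingers, and the cap is behind it at (255,305).

Run:
```python
from h import *
m1=dict(np.load('w1.npz'));m2=dict(np.load('w2.npz'));mt,ms=camera_model('top'),camera_model('scene')
L=[(m1,(100.3,302.8)),(m2,(230,277.3))]
for l in (L,L+[(mt,(190.8,285.2))],L+[(mt,(190.8,285.2)),(ms,(168,263.5))]):
    P=tri(l);print(P,[ (proj(m,P)[0]-rc).round(1) for m,rc in l])
print(goto([579,-230,183],.063))
```

```text
[ 579.97955879 -229.94731344  197.14963429] [array([-0.1, -0.7]), array([0.2, 0.9])]
[ 581.4205811  -229.10952183  202.32038222] [array([-2.2, -1. ]), array([ 0.9, -0.3]), array([0.5, 0.7])]
[ 581.02659972 -228.97310804  199.27751819] [array([-1.6, -1.5]), array([-0.2, -0.4]), array([1.1, 0.6]), array([-0.4, -0.6])]
[ 0.  -0.   0.  -2.7  0.2 58.4]
```

Call:
send_rows --targets '[[[0,0,0,0,0,30,-1],[0,0,0,0,0,50,-1],[0,0,0,0,0,59,-1],[0,0,0,0,0,60,-1]]]'

```text
time: 3.53
tool_pos: [581.1, -228.9, 180.8]
tcp_rot: [-3.141, 0.001, 0.064]
contact_force: [-0.3, -0.1, -0.8]
grip_width: 91.9
```

Call:
send_rows --targets '[[[0,0,0,0,0,0,1],[0,0,0,0,0,0,1],[0,0,0,0,0,0,1],[0,0,0,0,0,0,1],[0,0,0,0,0,0,1]]]'

```text
time: 3.95
tool_pos: [582.6, -228.8, 181.4]
tcp_rot: [3.141, -0.001, 0.065]
contact_force: [0.2, -0.2, -0.8]
grip_width: 63.0
```

Call:
send_rows --targets '[[[0,0,0,0,0,0,1],[0,0,0,0,0,0,1],[0,0,0,0,0,0,1],[0,0,0,0,0,0,1],[0,0,0,0,0,0,1]]]'

```text
time: 4.37
tool_pos: [582.2, -228.5, 180.4]
tcp_rot: [-3.141, 0.0, 0.065]
contact_force: [-0.3, 2.1, -0.3]
grip_width: 29.8
```

Call:
send_rows --targets '[[[0,0,0,0,0,0,1],[0,0,0,0,0,0,1],[0,0,0,0,0,0,1]]]'

```text
time: 4.62
tool_pos: [582.2, -228.4, 180.4]
tcp_rot: [-3.141, 0.0, 0.065]
contact_force: [0.7, 1.9, 0.4]
grip_width: 26.8
```

Call:
send_rows --targets '[[[0,0,0,0,-12,0,1],[0,0,0,0,-28,0,1],[0,0,0,0,-44,0,1],[0,0,0,0,-60,0,1],[0,0,0,0,-70,0,1]]]'

```text
time: 5.03
tool_pos: [577.6, -155.9, 180.4]
tcp_rot: [-3.141, -0.0, 0.066]
contact_force: [3.0, -1.3, -3.9]
grip_width: 26.7
```

Call:
send_rows --targets '[[[0,0,0,0,-5,0,1],[0,0,0,0,-10,0,1],[0,0,0,0,-15,0,1]]]'

```text
time: 5.28
tool_pos: [576.8, -143.3, 180.4]
tcp_rot: [3.141, -0.0, 0.065]
contact_force: [1.9, -2.6, -2.8]
grip_width: 26.9
```

Call:
send_rows --targets '[[[0,0,0,0,-4,0,1],[0,0,0,0,-8,0,1],[0,0,0,0,-8,0,1]]]'

```text
time: 5.53
tool_pos: [576.3, -135.1, 180.4]
tcp_rot: [-3.141, -0.0, 0.065]
contact_force: [3.9, 1.4, -2.9]
grip_width: 27.0
```

Call:
send_rows --targets '[[[0,0,0,0,-2,0,1],[0,0,0,0,-4,0,1],[0,0,0,0,-4,0,1]]]'

```text
time: 5.78
tool_pos: [576.1, -131.7, 180.4]
tcp_rot: [-3.142, -0.0, 0.065]
contact_force: [4.4, -0.7, -3.4]
grip_width: 26.6
```

Call:
send_rows --targets '[[[0,0,0,0,-2,0,1],[0,0,0,0,-4,0,1],[0,0,0,0,-4,0,1]]]'

```text
time: 6.03
tool_pos: [576.1, -130.6, 180.5]
tcp_rot: [3.137, -0.001, 0.064]
contact_force: [4.7, -11.0, -5.2]
grip_width: 26.9
```

Call:
send_rows --targets '[[[0,0,0,0,-2,0,1],[0,0,0,0,-4,0,1],[0,0,0,0,-4,0,1]]]'

```text
time: 6.28
tool_pos: [576.1, -130.5, 180.4]
tcp_rot: [3.13, -0.001, 0.063]
contact_force: [4.5, -26.1, -9.1]
grip_width: 26.8
```

Call:
send_rows --targets '[[[0,0,0,0,3,0,1],[0,0,0,0,5.5,0,1],[0,0,0,0,5.5,0,1]]]'

```text
time: 6.53
tool_pos: [576.0, -130.7, 180.5]
tcp_rot: [3.14, -0.001, 0.064]
contact_force: [4.7, -5.2, -4.8]
grip_width: 26.7
```

Call:
send_rows --targets '[[[0,0,0,0,0,0,-1],[0,0,0,0,0,0,-1],[0,0,0,0,0,0,-1],[0,0,0,0,0,0,-1],[0,0,0,0,0,0,-1]]]'

```text
time: 6.95
tool_pos: [575.6, -129.0, 180.7]
tcp_rot: [-3.141, 0.0, 0.065]
contact_force: [-0.4, -0.2, -0.2]
grip_width: 55.2
```

Call:
send_rows --targets '[[[0,0,0,0,0,-10,-1],[0,0,0,0,0,-45,-1],[0,0,0,-20,30,-85,-1],[0,0,0,-45,70,-115,-1],[0,0,0,-70,108,-115,-1]]]'

```text
time: 7.37
tool_pos: [526.9, -219.0, 294.8]
tcp_rot: [3.138, -0.006, 0.068]
contact_force: [0.7, -1.7, 0.4]
grip_width: 89.0
```

```bash
python3 -c "
from h import *
o=get_obs();print(o['time'],o['tool_pos'],goto([512,-247,300],.063))"
```

```text
7.3667 [ 526.85566103 -218.96944176  294.78771638] [  0.2  -0.4   0.3 -16.7  27.   -5.2]
```

Call:
send_rows --targets '[[[0,0,0,0,10,0,-1],[0,0,0,0,10,0,-1],[0,0,0,0,10,0,-1],[0,0,0,0,10,0,-1]]]'

```text
time: 7.7
tool_pos: [526.5, -227.6, 289.1]
tcp_rot: [-3.14, 0.001, 0.065]
contact_force: [-0.0, 0.8, -1.6]
grip_width: 91.1
```

Run:
```python
from h import *
m=camera_model('wrist'); im=capture('wrist');  o=get_obs(); print(o['time'],o['tool_pos'],o['tcp_rot'])
np.savez('w3.npz',K=m['K'],world_to_cam=m['world_to_cam']); cv2.imwrite('pics/w3.png',im[:,:,::-1])
t=capture('top');cv2.imwrite('pics/t3.png',t[:,:,::-1])
k=pl('cap_top','wrist'); print(k,[atz(m,a[0],161) for a in k])
mt=camera_model('top');k=pl('cap_top','top'); print(k,[atz(mt,a[0],161) for a in k])
crop(im,60,270,150,410,3,'w3c.png');crop(t,165,275,205,365,5,'t3c.png')
```

```text
7.75 [ 526.64421364 -227.38796709  288.98843366] [-3.14036956e+00  1.05312922e-03  6.60836761e-02]
[([252.4, 343.6], 0.86), ([188.3, 380.4], 0.75), ([176.7, 302.7], 0.69), ([78.6, 400.1], 0.58)] [array([ 471.72277504, -298.96538854,  161.        ]), array([ 541.94913485, -326.21899846,  161.        ]), array([ 548.49621466, -249.69968656,  161.        ]), array([ 641.3099523 , -327.73527366,  161.        ])]
[([267.2, 338.2], 0.63), ([224.8, 345.7], 0.61), ([210.9, 296.3], 0.49), ([170.1, 337.2], 0.49)] [array([ 411.73489767, -311.27107734,  161.        ]), array([ 497.79960754, -344.57771281,  161.        ]), array([ 545.49164307, -246.13787025,  161.        ]), array([ 620.27772673, -350.28006045,  161.        ])]
```

View pics/w3c.png

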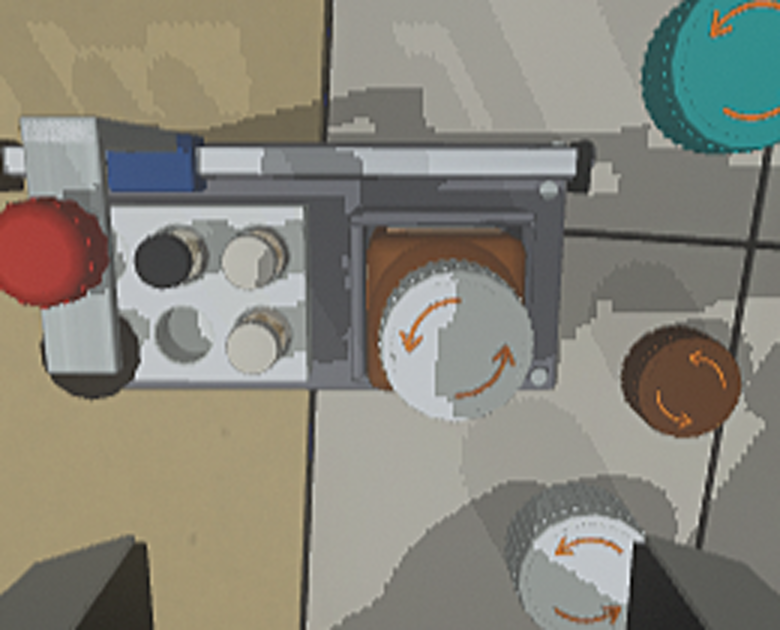

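View pics/t3c.png

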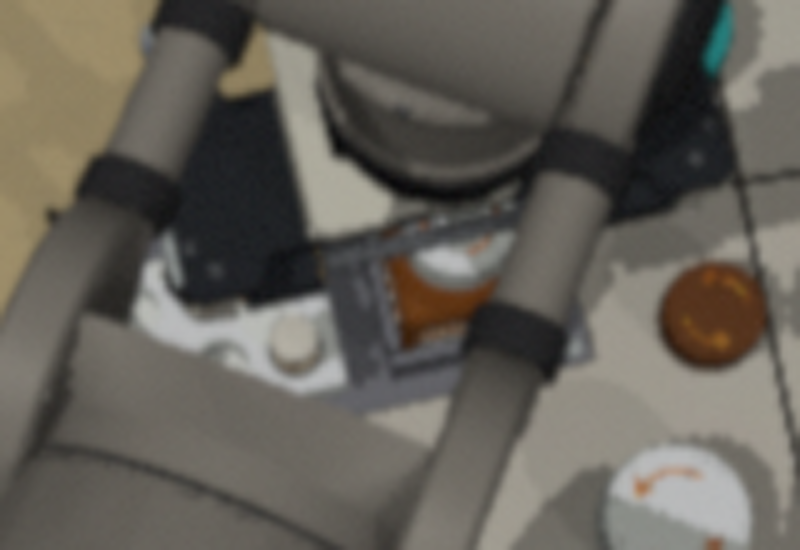

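The lock is now clear of the cap, at left (252,165 in the full view), and our cap shows whole with two orange arrows at (174,302).

Run:
```python
from h import *
m=dict(np.load('w3.npz'));print(atz(m,(174,302),161)); print(goto([549.5,-248.5,225],1.05))
```

```text
[ 551.0766417 -248.8019194  161.       ]
[ -0.1   0.  -56.4  21.4  22.4  64.2]
```

Call:
send_rows --targets '[[[0,0,-7,22,22,20,-1],[0,0,-14,22,22,40,-1],[0,0,-21,22,22,50,-1],[0,0,-28,22,22,60,-1],[0,0,-35,22,22,64,-1]]]'

```text
time: 8.32
tool_pos: [549.5, -248.3, 223.3]
tcp_rot: [-3.138, 0.001, 0.683]
contact_force: [-0.1, 0.2, 0.7]
grip_width: 91.7
```

Call:
send_rows --targets '[[[0,0,-7,0,0,0,-1],[0,0,-14,0,0,0,-1],[0,0,-21.4,0,0,0,-1],[0,0,-21.4,0,0,0,-1],[0,0,-21.4,0,0,0,-1]]]'

```text
time: 8.73
tool_pos: [550.0, -248.8, 225.4]
tcp_rot: [-3.141, -0.0, 1.046]
contact_force: [-0.0, -0.2, 0.2]
grip_width: 92.1
```

Run:
```python
from h import *
m=camera_model('wrist'); im=capture('wrist');  o=get_obs(); print(o['time'],o['tool_pos'],o['tcp_rot'])
cv2.imwrite('pics/w4.png',im[:,:,::-1])
k=pl('cap_top','wrist'); print(k,[atz(m,a[0],161) for a in k])
print(goto([550,-248.5,131],1.05),proj(m,[550,-248.5,161]))
```

```text
8.7833 [ 549.94946585 -248.88509073  225.4840354 ] [-3.14139839e+00  5.37814823e-06  1.04583714e+00]
[([276.1, 304.2], 0.86), ([289.3, 225.3], 0.79), ([228.9, 405.2], 0.56)] [array([ 542.03877835, -303.60883817,  161.        ]), array([ 478.69172831, -281.27754192,  161.        ]), array([ 631.03537658, -306.97585735,  161.        ])]
[-0.   0.  -0.2  0.5 -0.2 94.6] [[216.92176798 279.09813402]]
```

View pics/w4.png

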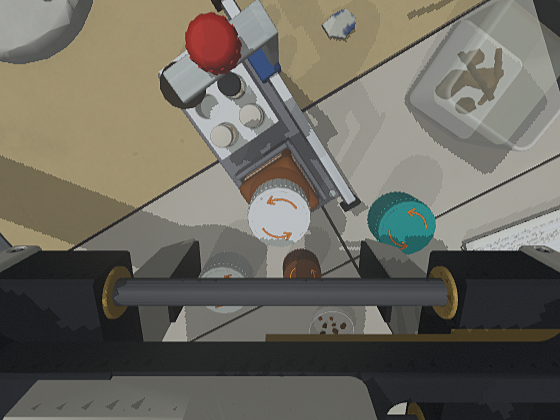

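The cap's top sits at (216,279), and the prediction for my target is (217,279), so they agree. Descending.

Call:
send_rows --targets '[[[0,0,0,0,0,30,-1],[0,0,0,0,0,60,-1],[0,0,0,0,0,80,-1],[0,0,0,0,0,94,-1],[0,0,0,0,0,94,-1]]]'

```text
time: 9.25
tool_pos: [548.1, -248.3, 128.2]
tcp_rot: [-3.135, -0.0, 1.047]
contact_force: [0.1, 0.2, -0.2]
grip_width: 91.8
```

Call:
send_rows --targets '[[[0,0,0,0,0,0,1],[0,0,0,0,0,0,1],[0,0,0,0,0,0,1],[0,0,0,0,0,0,1],[0,0,0,0,0,0,1]]]'

```text
time: 9.67
tool_pos: [550.1, -249.6, 132.6]
tcp_rot: [3.14, 0.0, 1.049]
contact_force: [0.0, -0.2, -0.4]
grip_width: 63.0
```

Call:
send_rows --targets '[[[0,0,0,0,0,0,1],[0,0,0,0,0,0,1],[0,0,0,0,0,0,1],[0,0,0,0,0,0,1]]]'

```text
time: 10.0
tool_pos: [549.6, -249.3, 131.9]
tcp_rot: [-3.141, 0.0, 1.049]
contact_force: [-1.6, 0.9, 3.7]
grip_width: 48.6
```

Call:
send_rows --targets '[[[0,0,0,0,0,1,1],[0,0,0,0,0,2.5,1],[0,0,0,0,0,4,1],[0,0,0,0,0,4,1],[0,0,0,0,0,4,1]]]'

```text
time: 10.42
tool_pos: [549.8, -249.4, 128.6]
tcp_rot: [3.141, 0.0, 1.049]
contact_force: [-1.8, 2.2, 8.6]
grip_width: 48.4
```

Call:
send_rows --targets '[[[0,0,0,0,0,1.5,1],[0,0,0,0,0,2.8,1],[0,0,0,0,0,2.8,1],[0,0,0,0,0,2.8,1]]]'

```text
time: 10.75
tool_pos: [549.9, -249.5, 126.2]
tcp_rot: [3.14, 0.0, 1.049]
contact_force: [-3.9, 2.5, 10.5]
grip_width: 49.1
```

Call:
send_rows --targets '[[[0,0,-3,0,0,0,1],[0,0,-8,0,0,0,1],[0,0,-13,0,0,0,1],[0,0,-18,0,0,0,1],[0,0,-20,0,0,0,1]]]'

```text
time: 11.17
tool_pos: [551.0, -249.7, 126.7]
tcp_rot: [3.138, 0.001, 1.402]
contact_force: [-0.3, 1.7, 10.3]
grip_width: 48.9
```

```bash
python3 -c "
from h import *
o=get_obs();print(o['tool_pos'],o['tcp_rot'],o['contact_force'],o['moment'],o['grip_width'])"
```

```text
[ 550.95592063 -249.70548078  126.6587463 ] [3.13772461e+00 9.50546800e-04 1.40240568e+00] [-0.32444847  1.65093242 10.27738436] [ 0.31242039 -0.06433143 -0.0809117 ] 48.87101395984959
```

Call:
send_rows --targets '[[[0,0,-5,0,0,0.4,1],[0,0,-10,0,0,0.4,1],[0,0,-15,0,0,0.4,1],[0,0,-20,0,0,0.4,1],[0,0,-25,0,0,0.4,1]]]'

```text
time: 11.58
tool_pos: [551.3, -250.0, 126.5]
tcp_rot: [3.138, 0.003, 1.839]
contact_force: [0.2, 0.9, 9.6]
grip_width: 48.8
```

Call:
send_rows --targets '[[[0,0,-5,0,0,0,1],[0,0,-10,0,0,0,1],[0,0,-16,0,0,0,1],[0,0,-16,0,0,0,1],[0,0,-16,0,0,0,1]]]'

```text
time: 12.0
tool_pos: [551.4, -250.0, 126.5]
tcp_rot: [3.139, 0.004, 2.114]
contact_force: [0.4, 0.6, 10.3]
grip_width: 48.9
```

Run:
```python
from h import *
m=camera_model('wrist'); im=capture('wrist');  o=get_obs(); print(o['time'],o['tool_pos'],o['tcp_rot'],o['contact_force'],o['moment'])
cv2.imwrite('pics/w5.png',im[:,:,::-1])
```

```text
12.05 [ 551.37210543 -250.06511064  126.51782133] [3.13884432 0.00453891 2.11380115] [-0.94786267  0.88415382 10.82116702] [ 0.18105678 -0.16066119  0.1134694 ]
```

View pics/w5.png

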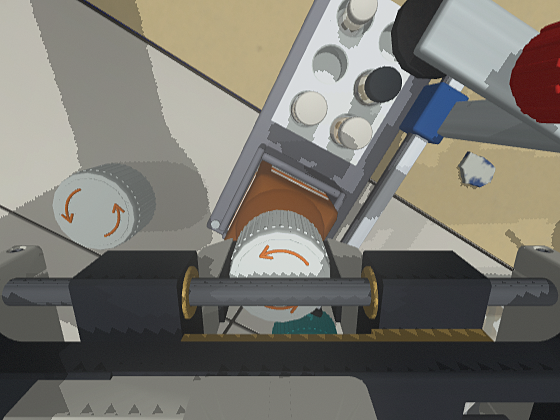

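Call:
send_rows --targets '[[[0,0,0,0,0,-2,1],[0,0,0,0,0,-5,1],[0,0,0,0,0,-9,1],[0,0,0,0,0,-13,1],[0,0,0,0,0,-14,1]]]'

```text
time: 12.47
tool_pos: [550.0, -249.5, 138.8]
tcp_rot: [3.141, 0.001, 2.114]
contact_force: [1.0, 0.2, -1.0]
grip_width: 48.5
```

Run:
```python
from h import *
m=camera_model('wrist'); im=capture('wrist');  o=get_obs(); print(o['time'],o['tool_pos'],o['tcp_rot'],o['contact_force'],o['moment'])
cv2.imwrite('pics/w6.png',im[:,:,::-1])
```

```text
12.5167 [ 549.99319995 -249.42233303  138.60211065] [3.14117236e+00 5.45440592e-04 2.11358655e+00] [1.55633941 0.28108306 0.94589825] [ 0.05092277 -0.3252238   0.01292526]
```

View pics/w6.png

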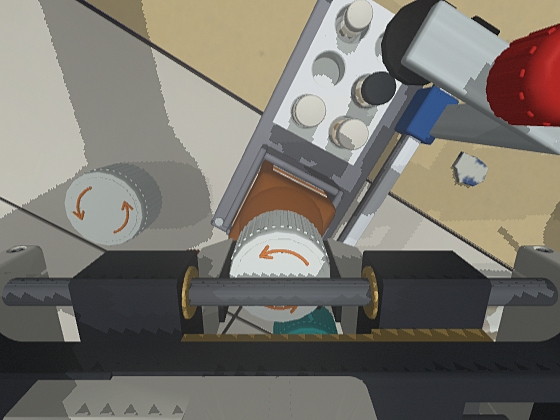

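Call:
send_rows --targets '[[[0,0,0,0,0,-8,1],[0,0,0,0,0,-20,1],[0,0,0,0,0,-32,1],[0,0,0,0,0,-40,1],[0,0,0,0,0,-40,1]]]'

```text
time: 12.93
tool_pos: [550.4, -249.9, 180.3]
tcp_rot: [3.14, 0.003, 2.114]
contact_force: [0.1, -0.1, 0.7]
grip_width: 49.0
```

Call:
send_rows --targets '[[[0,0,0,0,0,-10,1],[0,0,0,0,0,-20,1],[0,0,0,0,0,-25,1],[0,0,0,0,0,-25,1],[0,0,0,0,0,-25,1]]]'

```text
time: 13.35
tool_pos: [549.8, -249.5, 203.7]
tcp_rot: [3.141, 0.001, 2.114]
contact_force: [0.1, 0.3, -0.0]
grip_width: 48.3
```

Run:
```python
from h import *
o=get_obs(); print(o['time'],o['tool_pos'],o['tcp_rot'],o['contact_force'],o['moment'],o['grip_width'])
I={}
for n in ('scene','top','wrist'):
    im=capture(n);I[n]=im
    for l in ('mouth','cap_top','cap','lock_knob','bottle'): print(n,l,pl(l,n))
cv2.imwrite('pics/w7.png',I['wrist'][:,:,::-1]); crop(I['scene'],130,290,190,350,3.7,'s7c.png');crop(I['top'],165,275,205,365,5,'t7c.png')
m=camera_model('scene'); print(proj(m,[[550,-249.5,232],[550,-249.5,198],[550,-249.5,148]]))
```

```text
13.35 [ 549.84742503 -249.45627202  203.72013956] [3.14132710e+00 6.46786737e-04 2.11359133e+00] [ 0.08852906  0.27266766 -0.04831185] [-0.00509258 -0.11038147  0.01263004] 48.32575087754835
scene mouth [([179.3, 272.9], 0.96), ([190.6, 285.2], 0.61)]
scene cap_top [([194.4, 215.7], 0.83), ([185.2, 310.8], 0.73), ([144.2, 273.6], 0.72), ([190.1, 268.1], 0.42)]
scene cap [([158.9, 274.7], 0.72), ([214.0, 215.8], 0.55), ([197.8, 270.6], 0.51)]
scene lock_knob [([194.5, 286.7], 0.83), ([144.1, 273.9], 0.46)]
scene bottle [([228.1, 271.8], 0.77)]
top mouth [([210.0, 293.4], 0.54)]
top cap_top [([264.4, 337.7], 0.6), ([225.6, 346.6], 0.57), ([201.9, 295.0], 0.45)]
top cap [([271.0, 340.7], 0.83), ([227.9, 345.9], 0.83), ([205.6, 297.3], 0.45)]
top lock_knob [([205.3, 240.2], 0.58)]
top bottle [([221.7, 292.2], 0.49)]
wrist mouth [([222.5, 280.2], 0.91)]
wrist cap_top [([252.7, 203.5], 0.88), ([282.5, 281.8], 0.74), ([314.6, 300.5], 0.7), ([190.1, 137.8], 0.67)]
wrist cap [([248.2, 279.9], 0.92), ([184.3, 150.2], 0.69), ([244.0, 209.3], 0.68)]
wrist lock_knob [([97.1, 442.1], 0.6)]
wrist bottle [([182.7, 281.4], 0.58)]
[[147.00557509 272.90842195]
 [160.57522854 272.75132933]
 [179.58841909 272.53121819]]
```

View pics/s7c.png

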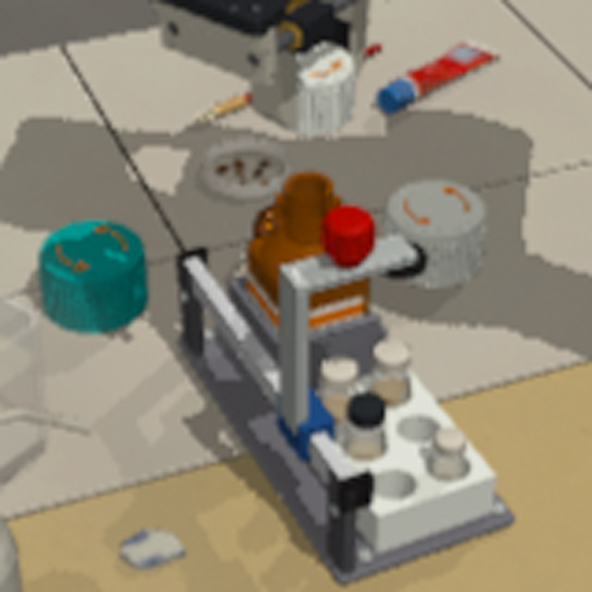

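View pics/w7.png

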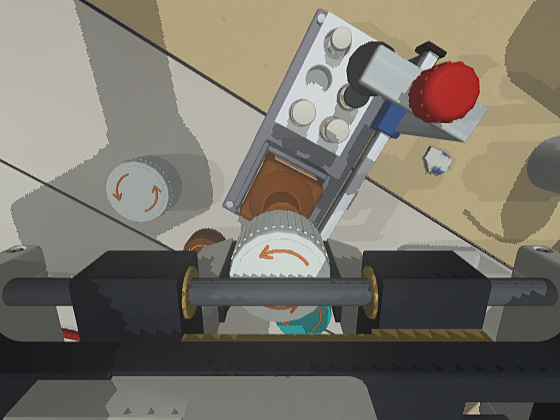

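Run:
```python
from h import *
m=dict(np.load('w3.npz')); u=np.array([-np.sin(.063),np.cos(.063)])
for z in (200,204,208):
    k=atz(m,(144,166),z)[:2]; print(z,k,(k-[550.5,-249])@u, (k-[550.5,-249])@[u[1],-u[0]])
```

```text
200 [ 575.50110079 -133.73254555] 113.46475418719474 32.20854938116349
204 [ 575.94445215 -135.19927521] 111.97302163130828 32.55867834738222
208 [ 576.38780351 -136.66600486] 110.48128907542181 32.908807313601066
```

Run:
```python
from h import *
ms,mt=camera_model('scene'),camera_model('top'); im=capture('scene'); t=capture('top')
u=np.array([-np.sin(.063),np.cos(.063)]);a0=np.array([581.8,-229.])
o=get_obs();print(o['time'],o['tool_pos'],o['contact_force'])
for n,m,im in (('scene',ms,im),('top',mt,t)):
    r=regions_of('lock_knob',n)
    hsv=cv2.cvtColor(np.ascontiguousarray(im),cv2.COLOR_RGB2HSV)
    M=(((hsv[...,0]<8)|(hsv[...,0]>172))&(hsv[...,1]>170)&(hsv[...,2]>60)).astype(np.uint8)
    for nm in ('0','now'):
        I=im if nm=='now' else cv2.imread(f'pics/{n}0.png')[:,:,::-1]
        hsv=cv2.cvtColor(np.ascontiguousarray(I),cv2.COLOR_RGB2HSV)
        M=(((hsv[...,0]<8)|(hsv[...,0]>172))&(hsv[...,1]>170)&(hsv[...,2]>60)).astype(np.uint8)
        _,_,st,ce=cv2.connectedComponentsWithStats(M)
        print(n,nm,[(s[4],c[::-1].round(1)) for s,c in zip(st[1:],ce[1:]) if 40<s[4]<600])
    for d in (0,95,98,101): print(d,proj(m,[*(a0+u*d),198])[0])
```

```text
14.35 [ 549.7653984  -249.37929723  203.41586478] [ 1.13506443  0.13471177 -0.02138838]
scene 0 [(np.int32(83), array([149.9, 272.8])), (np.int32(71), array([149.1, 309. ])), (np.int32(149), array([169.3, 263.4])), (np.int32(251), array([265.2, 175.6]))]
scene now [(np.int32(72), array([149.1, 309.1])), (np.int32(187), array([193.1, 283.5])), (np.int32(233), array([265.5, 176.2]))]
0 [168.21932859 262.58941373]
95 [191.77539373 282.80273085]
98 [192.57273782 283.486927  ]
101 [193.37359852 284.17414073]
top 0 [(np.int32(71), array([107.4, 197.7])), (np.int32(53), array([110.4, 189.5])), (np.int32(113), array([191.3, 284.4])), (np.int32(93), array([254.9, 443.1])), (np.int32(198), array([299.4, 436.5]))]
top now [(np.int32(66), array([107.2, 197.7])), (np.int32(53), array([110.2, 189.4])), (np.int32(84), array([255.9, 443.7])), (np.int32(191), array([299.4, 436.5]))]
0 [191.65538746 285.77851212]
95 [201.85590546 241.3668552 ]
98 [202.1794168  239.95833119]
101 [202.5030136  238.54943509]
```

```bash
python3 -c "
from h import *
print(close_job()); o=get_obs(); print(o['time'],o['tool_pos'],o['grip_width'])"
```

```text
the job is handed in; nothing more can be done
None
the job is handed in; nothing more can be done
```

I opened the travel lock first, then took the white cap off and handed in with it held about 5 cm straight above the open mouth. The clock read about 14.4 s at my last reading, against the 54 s limit.

**What I did**
- **Travel lock:** I gripped the red knob and slid it about 98 mm until it met a firm stop, where the force rose to 26 N. Then I eased off and let go.
- **Cap:** I chose the smaller white cap on the amber bottle in the rack. I pressed it down about 5–5.5 mm (roughly 10.5 N), turned it 61° counter-clockwise and lifted it straight up. There was no load on the wrist, so the bottle did not come up with it.

**Last checks**
- **Cap and mouth:** The TCP held at (549.8, -249.4, 203.4), upright, with the fingers at 48 mm on the cap. I reckon the cap's lower edge is about 50 mm above the rim. In the scene picture the open mouth was within 1 pixel of where I expected it, directly under the cap.
- **Bottle and bystanders:** In the wide view the bottle still stands in its pocket and nothing nearby looks moved. I checked the bystanders only by eye, not by measurement.
- **One disagreement:** The pictures put the knob about 2–5 mm short of the end stop, which is about the camera's error. I trusted the firm stop felt through the arm instead.
- **Knob in the top view:** My colour check could not find it in the final top picture, so that view confirmed nothing. The network had reported it 0.2–3 pixels from the expected spot just before.

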